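# Load a glass vase on the laser's rollers and key the laser on

### The job

Take the thin glass vase out of its wooden cradle and lay it gently along the two rubber rollers of the laser engraver's rotary, between the end plates and touching neither; it is fragile, so hold it lightly and do not knock or drop it. Once it lies there released, take the key from the wooden block, push it fully home into the key switch on the laser's control box and turn it clockwise to the on stop, leaving the key in. Leave the paper cups and the lidded jar where they stand.

Things in the scene. Friction and masses are not known exactly. Their poses are not given: they have to be found in the camera images.
- vase_mid (a point): Centre of the loose thin glass cylinder vase, lying: 52 mm diameter, 150 mm long (its y axis), about 0.2 kg, coated white, ends clear glass. Starts lying on the cradle. Fragile: it breaks when the two fingers together press on it with over 70 N (35 N each; 20 N each carries it amply) or when pressed or dropped onto anything hard with over 30 N (the cradle is soft cork).
- rotary: Roller rotary lying on the bed of the laser engraver. Origin at the centre of its underside; its y axis is along the rollers. Two free-turning black rubber rollers of 18 mm diameter, 204 mm long, centres 30 mm apart in x and 38 mm above the origin (tops at 47 mm), lie between two aluminium end plates whose inner faces are at y = -102 and +102 mm and tops at 56 mm; a motor stands outside the -y plate. A vase lying on both rollers has its axis 69.6 mm above the origin at x = 0.
- cradle: Fixed wooden cradle holding the vase at the start. Origin at the centre of its underside, y axis along the vase; 78 x 150 mm, base board 8 mm thick, with two 14 mm thick cork-lined V saddles at y = -55 and +55 mm, tops about 45 mm high; free between them. The vase's axis lies 52 mm above the origin.
- key_head (a point): Centre of the black moulded head of the loose key (76 mm long overall, 45 g), upright, blade down; z axis up along the key. Head 36 mm wide (x axis) x 11 mm thick (y axis) x 42 mm tall. Under it a steel shoulder 22 x 11 mm, 6 mm tall, whose underside is 27 mm below this point, then the flat blade, 14 mm (x) x 5 mm (y), 28 mm long, its tip 55 mm below this point. The blade fits either way round. It starts in a slot of the wooden block, shoulder resting on the block's top.
- switch_slot (a point): Centre of the mouth of the key slot on the round steel key switch, facing up, on top of the laser's control box; z up. The slot is 17 mm along this point's x axis and 8 mm along y, 32 mm deep, with a 2.5 mm bevel at the mouth. It turns with the switch. It faces up 72 mm above the table; key fully home: head centre 27 mm above this point. A stop button 31 mm high stands on the box 82 mm away, towards the back.
- key_switch (a joint): Angle of the key switch, rad: 0 = off, 1.047 (60 degrees clockwise seen from above) = on, at a hard stop. Turns with about 0.04 N m of friction and stays where it is left. The blade has about 0.22 rad of play each way in the slot, so the key must be turned that much farther than the switch.
- key_block: Fixed wooden block, 56 x 160 x 45 mm tall, holding the key. Origin at the centre of its underside. The key stands at y = +50 mm, its head's width along x; two upright tools stand at y about -64 mm, up to 120 mm high.
- laser: Fixed open-frame laser engraver, origin under the centre of its frame. Frame 420 mm (x) x 440 mm (y), rails 20 mm wide with tops at 140 mm on four corner legs, bed plate 4 mm thick; open from above. The gantry (170 to 195 mm high) is parked across the back at x = +150 mm, laser head at x = +104, y = +130 mm, up to 232 mm high. Control box 140 x 90 x 64 mm tall at x = -120, y = -310 mm.
- cup_a: White paper cup, 72 mm across the rim, 85 mm tall; origin under its centre. Leave standing.
- cup_b: White paper cup, 72 mm across the rim, 85 mm tall; origin under its centre. Leave standing.
- jar: Closed glass jar with a white lid, 72 mm diameter, 110 mm tall; origin under its centre. Leave standing.

How it is judged:
By the outcome, as a careful person would: the job done as asked, in the order asked, and still so for the second after the job is handed in, with the robot touching nothing.
It also fails if it takes over 72 s, if anything falls off the work surface, if the arm or the gripper's body presses on something with over 40 N, if the wrist force passes 120 N, or if a joint passes its speed limit or range.

### The arm

A 7-joint arm with a two-finger parallel gripper is mounted at the origin on the work surface. World frame = base frame: x ahead of the robot, y to its left, z up, the work surface at z = 0. Lengths are in m, angles in degrees, forces in N, time in s.
With the tool pointing down it reaches from about 0.35 to 0.9 m from the base axis. Payload 8.1 kg.
Tool frame: the origin (TCP) lies midway between the tips of the shut fingers; the grasp point (between the pads) lies 19 mm behind it (r.grip_point_offset is the distance from the TCP to the grasp point, in m); z points along the fingers, y is the line along which they close (so a half turn about z gives the same grasp; the last joint's range is limited). The gripper opens to 85 mm and grips with 20 to 120 N. Pads are 22 mm wide; open, the fingers measure 114 mm over their backs; the gripper's body (76 mm by 85 mm) begins 54 mm behind the grasp point. The pads swing forward as they close: fully open they stand 13 mm farther back than shut.
Start: joints at [70.382, 24.895, 1.432, 90.138, -0.665, 64.973, -4.303], TCP at [0.148, -0.607, 0.231] pointing down, gripper open.
Joint ranges: [-149.89, 149.89], [-25.12, 119.58], [-72.63, 75.52], [4.76, 147.25], [-75.54, 255.54], [6.69, 114.76], [-157.13, 157.13]. Speed limits (degrees/s): [127.2, 127.2, 172.46, 172.46, 180, 180, 180].

### API

Orientations are given as [roll, pitch, yaw] about the fixed x, y, z axes, in that order (R = Rz(yaw) Ry(pitch) Rx(roll)).
In Python, from cell import sensors, snapshot, workorder, r gives the robot as it stands.
- The arm moves only by the tool step_arm, never from a script. Its argument "rows" is a list that holds one entry, the list of rows, each a list of 7 numbers: the turn, a rotation vector about the tool's x, y, z in rad, then the shift along the tool's x, y, z in m, then the closure, from 0 (fully open) to 1 (shut). A call has 1 to 8 rows; each row is the pose to reach, as a shift and turn from the pose commanded when the call began, along the tool's axes at that moment; what a row does not reach only later rows make up. A row lasts 1/10 s, in which the tool goes at most 50 mm and 8.59 degrees, less where a joint would pass 70% of its speed; a pose out of reach is approached as far as the arm can. A call with a gripper value outside its range is refused whole. The fingers move at their own pace and stop on an object; "force" is the grip in N (left out, the last holds). Time passes only in rows, so rows that repeat a pose let the fingers close. It gives the time, the measured TCP pose, the force, the opening and the grip force at its end, in the units of the state.
- sensors.state(): the state, without advancing time (a new reading comes with each control period).
- snapshot(name): name is "side" or "top" or "wrist"; returns a dict with "color" (384x512x3 uint8, blue, green, red), "K" (3x3 intrinsics, pixels), "eye" and "rotation" of the camera in the world. Camera axes: x right, y up, looking along -z (the intrinsics and any distortion apply to the point x, -y, -z); pixel columns grow to the right and rows downward; lengths in m; the calibration is good to about 2 mm. A picture is of the moment at which its call begins. There is no depth.
- workorder.close_job(): hands the job in; it is judged then, once.
The state is a dict: "t": time; "q": joint angles; "joint_velocities": joint speeds; "effort": joint torques, N m; "tcp_pos": TCP position; "ee_rot": TCP orientation; "contact_force": force on the tool from outside, world axes, zero at the start; "wrist_torque": the same for the moment, N m; "grip_width": finger opening in m; "grasp_force": force on a finger pad.
Only numpy, scipy, OpenCV 4.12 (cv2) and the standard library are available. Lean on these libraries where they do the work, as an engineer would, in place of code of your own. Each camera call takes 0.05 s, during which the arm holds its last target. There are 200 camera calls.

## Working session

There is one attempt and no reset: what is moved stays moved. The work goes in short steps, Python scripts to look and compute and a tool call to move; the robot and the scene stay as the last step left them, time stands still between calls to the robot, and variables do not carry over. Pictures are saved under pics/ and viewed, at most 10 in all, crops included, and the job is handed in when it is done.

Besides the shell and the picture viewer there is one more tool, called after ">>>" as name(argument=value, ...) on one line, values as JSON. step_arm: Moves the arm, as the interface text tells. Its arguments: {"type":"object","properties":{"rows":{"type":"array"},"force":{"type":"number"}},"required":["rows"]}

```bash
mkdir -p pics; ls
python3 - <<'E'
from cell import sensors, snapshot, r
import cv2,numpy as np,pickle
d={}
for n in("side","top","wrist"):
    s=snapshot(n);d[n]=s;cv2.imwrite(f"pics/{n}0.png",s["color"]);print(n,s["K"].tolist(),np.round(s["eye"],4),np.round(s["rotation"],4).tolist(),[k for k in s])
pickle.dump(d,open("s0.pkl","wb"))
s=np.hstack([cv2.resize(d["top"]["color"],(800,600))]);cv2.imwrite("pics/topb.png",s)
cv2.imwrite("pics/sw.png",cv2.resize(d["side"]["color"],(800,600)))
print(sensors.state(), r.grip_point_offset)
E
```

```text
pics
side [[365.3491228375609, 0.0, 259.67803510885363], [0.0, 365.3491228375609, 187.2388156302022], [0.0, 0.0, 1.0]] [ 0.5009 -0.9283  0.6119] [57.1821, -0.2708, -5.9282] ['color', 'K', 'eye', 'rotation']
top [[451.5774209966594, 0.0, 249.19930593155678], [0.0, 451.5774209966594, 197.66373196863438], [0.0, 0.0, 1.0]] [ 0.4876 -0.1355  1.2882] [5.3274, 0.0317, -88.2543] ['color', 'K', 'eye', 'rotation']
wrist [[324.1376085240035, 0.0, 258.6732059068941], [0.0, 324.1376085240035, 190.25791687821905], [0.0, 0.0, 1.0]] [ 0.2212 -0.5876  0.3741] [-17.167, 0.1102, -76.3136] ['color', 'K', 'eye', 'rotation']
{'t': 0.15, 'q': array([70.38205348, 24.92931198,  1.43079221, 90.17751027, -0.66600652,
       64.97378702, -4.30549914]), 'joint_velocities': array([ 0.02735351, -0.05622778,  0.04045638, -0.14712281, -0.03035203,
        0.01651596,  0.08722148]), 'effort': array([ 2.11133833e-03, -6.70880342e+01,  1.02593210e+00, -3.16445839e+01,
        1.55271107e-02,  8.99751030e-03, -2.31538223e-05]), 'tcp_pos': array([ 0.14831053, -0.60674289,  0.23068161]), 'ee_rot': array([-1.79927903e+02,  5.33514931e-03,  1.37324054e+01]), 'contact_force': array([ 0.31506402,  0.95107746, -0.43761595]), 'wrist_torque': array([0.00750337, 0.01729601, 0.05305721]), 'grasp_force': 0.0, 'grip_width': 0.0855043540873255} 0.0187
```

View pics/topb.png

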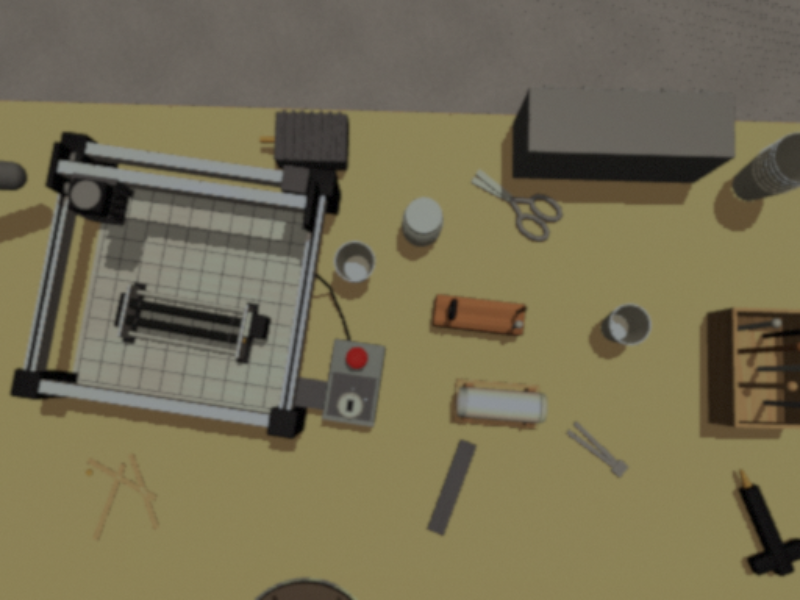

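View pics/sw.png

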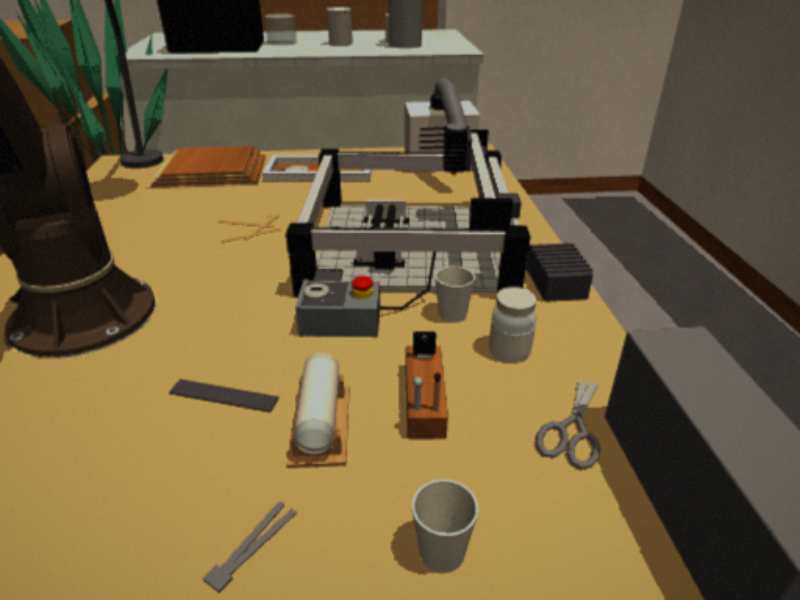

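Top view: vase at about (502,405), key at (452,309), switch at (350,404) and rotary at (187,322), in the 800-wide picture. The side view agrees: the vase lies on its cradle and the key stands at the far end of the block.

```bash
cat > h.py <<'E'
import numpy as np,cv2
from scipy.spatial.transform import Rotation as Ro
from scipy.optimize import least_squares
def R(s): return Ro.from_euler('xyz',s["rotation"],degrees=True).as_matrix()
def proj(s,P):
    p=(np.atleast_2d(P)-s["eye"])@R(s); p=p*[1,-1,-1]; q=p@np.array(s["K"]).T; return q[:,:2]/q[:,2:]
def unproj(s,uv,z):
    uv=np.atleast_2d(uv); d=np.c_[uv,np.ones(len(uv))]@np.linalg.inv(s["K"]).T*[1,-1,-1]@R(s).T
    return s["eye"]+d*((np.broadcast_to(z,len(uv))-s["eye"][2])/d[:,2])[:,None]
def crop(s,x,y,w,h,k): 
    return cv2.resize(s["color"][y:y+h,x:x+w],None,fx=k,fy=k,interpolation=cv2.INTER_CUBIC)
E
python3 - <<'E'
from h import *;import pickle
d=pickle.load(open("s0.pkl","rb"));t=d["top"]
a=np.array([[502,405],[452,309],[350,404],[187,322],[457,403],[546,407],[630,325],[353,262],[423,220]])/1.5625
print(np.round(unproj(t,a,[.052,.08,.072,.05,.05,.05,.085,.085,.11]),3))
m=np.vstack([np.hstack([crop(t,270,180,100,100,4),crop(t,200,210,100,100,4)[:400]]),np.hstack([crop(t,60,170,133,66,6)])[:, :800][:396]]) if 0 else np.hstack([crop(t,275,180,80,100,5),crop(t,200,210,60,100,5)[:, :]])
m2=np.zeros((600,800,3),np.uint8);m2[:500,:700]=m
cv2.imwrite("pics/c1.png",m2)
cv2.imwrite("pics/c2.png",np.vstack([crop(t,65,170,120,70,5),]))
E
```

```text
[[ 0.441 -0.332  0.052]
 [ 0.603 -0.239  0.08 ]
 [ 0.436 -0.069  0.072]
 [ 0.569  0.224  0.05 ]
 [ 0.442 -0.254  0.05 ]
 [ 0.44  -0.409  0.05 ]
 [ 0.585 -0.543  0.085]
 [ 0.679 -0.066  0.085]
 [ 0.75  -0.184  0.11 ]]
```

View pics/c1.png

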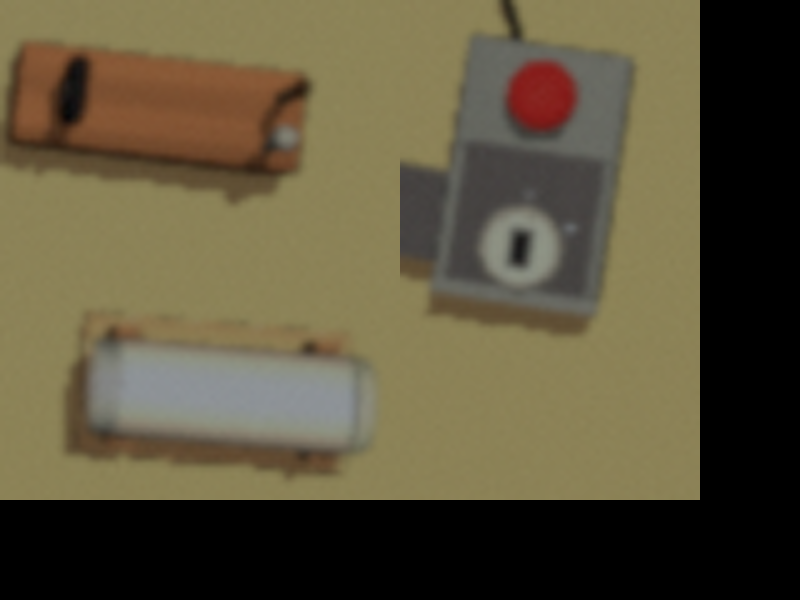

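View pics/c2.png

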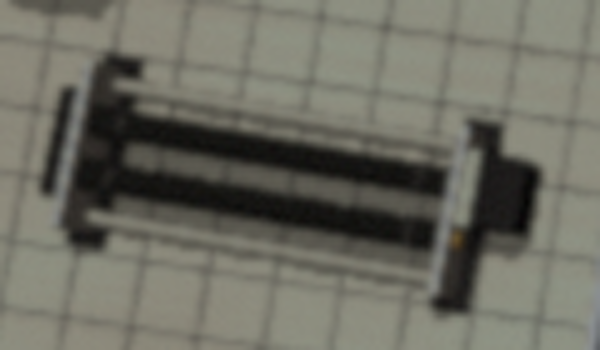

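Crop shows the block top corners at (22,42), (308,75), (298,172) and (12,142), the key head at (73,90), and the vase spanning x 88–375. The slot centre is at (520,248). Rollers run (130,125)–(445,180) and (120,182)–(435,232) in the second crop.

Run:
```python
from h import *;import pickle
d=pickle.load(open("s0.pkl","rb"));t=d["top"];s=d["side"]
c=lambda p,o:np.array(o)+(np.array(p,float)+.5)/5-.5
f=lambda n,p,o,z:print(n,np.round(unproj(t,c(p,o),z)*1e3,1)[:,:2].tolist())
f("block",[(22,42),(308,75),(298,172),(12,142)],(275,180),.045)
f("key",[(78,60),(68,122),(73,90)],(275,180),.093)
f("vase axis ends",[(88,390),(375,405)],(275,180),.052)
f("vase edges",[(120,340),(350,360),(120,437),(350,450)],(275,180),.052)
f("slot",[(120,248),(122,230),(118,266)],(200,210),.072)
f("box",[(72,38),(232,58),(193,315),(32,290)],(200,210),.064)
f("rollers",[(130,125),(445,180),(120,182),(435,232)],(65,170),.042)
f("plates",[(90,70),(65,225),(470,125),(435,290)],(65,170),.06)
# laser rails corners z=.14 top image 800 scale
e=np.array([[72,150],[327,190],[288,412],[30,380]])/1.5625
print("laser",np.round(unproj(t,e,.14)*1e3).tolist(), unproj(t,e,.14).mean(0))
# side: roller heights: ray check
```

```text
block [[632.8, -213.0], [619.3, -371.6], [565.4, -366.8], [577.1, -208.8]]
key [[618.5, -240.0], [585.2, -235.4], [602.4, -237.7]]
vase axis ends [[442.9, -253.0], [439.6, -408.9]]
vase edges [[470.5, -269.8], [463.5, -395.1], [418.2, -270.9], [415.0, -395.6]]
slot [[433.8, -68.1], [443.4, -68.8], [424.3, -67.3]]
box [[545.6, -37.6], [537.4, -124.6], [399.1, -108.0], [409.7, -21.2]]
rollers [[598.9, 308.7], [573.6, 132.5], [567.0, 312.3], [544.7, 136.6]]
plates [[626.8, 326.1], [541.5, 334.2], [602.9, 116.5], [512.4, 131.1]]
laser [[845.0, 406.0, 140.0], [790.0, -22.0, 140.0], [423.0, 27.0, 140.0], [461.0, 447.0, 140.0]] [0.62953387 0.21437782 0.14      ]
```

View pics/wrist0.png

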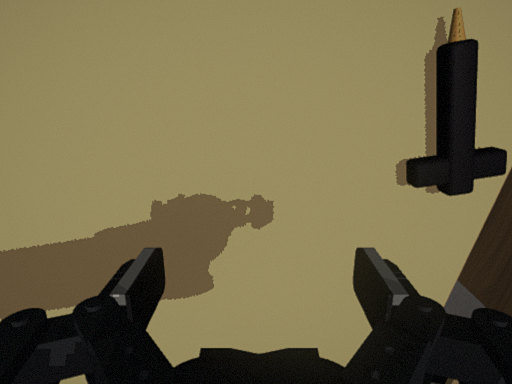

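```bash
cat >> h.py <<'E'
def delta(x,y,z,yaw):
    from cell import sensors
    s=sensors.state(); M=Ro.from_euler('xyz',s["ee_rot"],degrees=True)
    T=Ro.from_euler('xyz',[180,0,yaw],degrees=True)
    print("turn",np.round((M.inv()*T).as_rotvec(),4),"shift",np.round(M.inv().apply(np.array([x,y,z])-s["tcp_pos"]),4),"t",s["t"],"q",np.round(s["q"],0))
E
python3 -c "
from h import *
delta(.442,-.331,.25,87.7)"
```

```text
turn [-1.100e-03 -7.000e-04 -1.291e+00] shift [ 0.3508 -0.1982 -0.0191] t 0.15 q [70. 25.  1. 90. -1. 65. -4.]
```

>>> step_arm(rows=[[[0,0,-0.13,0.035,-0.02,-0.01,0],[0,0,-0.27,0.08,-0.045,-0.019,0],[0,0,-0.41,0.12,-0.07,-0.019,0],[0,0,-0.55,0.165,-0.095,-0.019,0],[0,0,-0.69,0.21,-0.12,-0.019,0],[0,0,-0.83,0.25,-0.145,-0.019,0],[0,0,-0.97,0.3,-0.17,-0.019,0],[0,0,-1.11,0.345,-0.195,-0.019,0]]])

```text
t: 0.95
tcp_pos: [0.4328, -0.3394, 0.2504]
ee_rot: [180.0, 0.0, 77.6]
contact_force: [0.5, -0.8, -0.2]
grip_width: 0.0852
grasp_force: 0.0
```

```bash
python3 -c "
from h import *
delta(.442,-.331,.25,87.7)"
```

```text
turn [ 1.000e-04  3.000e-04 -1.755e-01] shift [0.0102 0.0072 0.0004] t 0.95 q [ 48.  19. -20.  98.   7.  65.  13.]
```

>>> step_arm(rows=[[[0,0,-0.1,0.005,0.004,0,0],[0,0,-0.175,0.01,0.007,0,0],[0,0,-0.175,0.01,0.007,0,0],[0,0,-0.175,0.01,0.007,0,0]]])

```text
t: 1.35
tcp_pos: [0.4403, -0.333, 0.2501]
ee_rot: [-180.0, -0.0, 87.2]
contact_force: [-0.6, -1.1, 0.5]
grip_width: 0.0853
grasp_force: 0.0
```

Run:
```python
from h import *;from cell import *;import pickle
s=snapshot("wrist");pickle.dump(s,open("s1.pkl","wb"));cv2.imwrite("pics/w1.png",s["color"]);print(s["eye"],s["rotation"],sensors.state()["tcp_pos"],sensors.state()["ee_rot"])
```

```text
[ 0.44386589 -0.2564274   0.39361802] [-17.10975084   0.06113265  -2.84285361] [ 0.44014754 -0.33319289  0.25012201] [-1.79969276e+02  4.95866039e-03  8.71805225e+01]
```

View pics/w1.png

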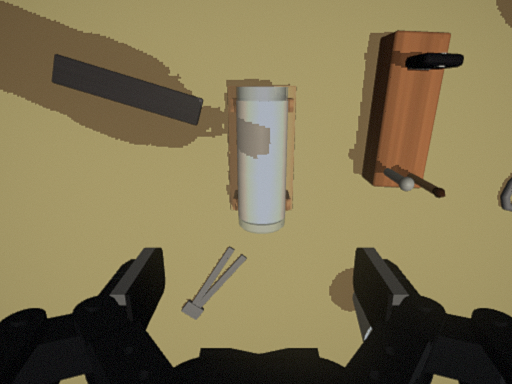

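The wrist picture shows the vase axis running from about (262,86) to (262,231), with the key head at (435,61) and the block on the right.

Run:
```python
from h import *;import pickle
s=pickle.load(open("s1.pkl","rb"))
p=lambda n,uv,z:print(n,np.round(unproj(s,uv,z)*1e3,1)[:,:2].tolist())
g=cv2.cvtColor(s["color"],cv2.COLOR_BGR2GRAY).astype(float)
hsv=cv2.cvtColor(s["color"],cv2.COLOR_BGR2HSV)
for row in (105,165,180,195,210):
    w=np.where(hsv[row,215:310,1]<60)[0]+215; print(row,w.min(),w.max(),end=' '); p("",[((w.min()+w.max())/2,row)],.052)
p("ends",[(262,86),(262,231)],.078)
p("key top",[(408,63),(462,60),(435,55),(435,67)],.093)
p("block",[(398,31),(449,34),(424,186),(376,185)],.045)
p("cradle base",[(230,86),(296,86),(232,209),(293,209)],.008)
```

```text
105 237 287  [[446.2, -270.7]]
165 238 285  [[442.7, -333.2]]
180 238 285  [[442.0, -349.9]]
195 238 285  [[441.1, -367.1]]
210 239 284  [[440.3, -384.8]]
ends [[446.8, -252.6], [440.0, -398.7]]
key top [[573.7, -240.1], [620.1, -240.0], [596.4, -234.8], [597.4, -244.5]]
block [[582.2, -207.7], [632.3, -212.9], [623.4, -367.7], [569.6, -363.9]]
cradle base [[411.3, -250.0], [485.9, -253.7], [402.6, -398.1], [479.8, -401.9]]
```

```bash
python3 -c "
from h import *
delta(.4437,-.326,.029,87)"
```

```text
turn [-0.0005  0.0001  0.0032] shift [0.0074 0.0033 0.2211] t 1.4 q [ 48.  19. -22.  97.   8.  65.  21.]
```

>>> step_arm(rows=[[[0,0,0.003,0.007,0.003,0.03,0],[0,0,0.003,0.007,0.003,0.065,0],[0,0,0.003,0.007,0.003,0.1,0],[0,0,0.003,0.007,0.003,0.135,0],[0,0,0.003,0.007,0.003,0.17,0],[0,0,0.003,0.007,0.003,0.2,0],[0,0,0.003,0.007,0.003,0.22,0],[0,0,0.003,0.007,0.003,0.221,0]]])

```text
t: 2.2
tcp_pos: [0.4419, -0.3255, 0.0268]
ee_rot: [-179.8, -0.1, 87.0]
contact_force: [-0.5, -0.8, 0.4]
grip_width: 0.0854
grasp_force: 0.0
```

>>> step_arm(rows=[[[0,0,0,0,0,0,0],[0,0,0,0,0,0,0]]])

```text
t: 2.4
tcp_pos: [0.4447, -0.3266, 0.0306]
ee_rot: [179.9, 0.1, 87.1]
contact_force: [-0.1, 0.9, 0.8]
grip_width: 0.0853
grasp_force: 0.0
```

```bash
python3 -c "
from h import *
delta(.4437,-.326,.029,87)"
```

```text
turn [0.0017 0.0012 0.0023] shift [ 0.0005 -0.0011  0.0016] t 2.4 q [ 44.  34. -18. 111.  16.  38.  13.]
```

>>> step_arm(rows=[[[0,0,0,0,-0.001,0,0.1],[0,0,0,0,-0.001,0,0.2],[0,0,0,0,-0.001,0,0.28],[0,0,0,0,-0.001,0,0.32],[0,0,0,0,-0.001,0,0.35],[0,0,0,0,-0.001,0,0.37],[0,0,0,0,-0.001,0,0.39],[0,0,0,0,-0.001,0,0.41]]], force=20)

```text
t: 3.2
tcp_pos: [0.4438, -0.3258, 0.0296]
ee_rot: [179.9, 0.0, 87.2]
contact_force: [0.6, -0.1, 3.6]
grip_width: 0.0513
grasp_force: 20.5
```

>>> step_arm(rows=[[[0,0,0,0,0,0,0.44],[0,0,0,0,0,0,0.48],[0,0,0,0,0,0,0.52],[0,0,0,0,0,0,0.55]]], force=20)

```text
t: 3.6
tcp_pos: [0.4437, -0.3258, 0.0296]
ee_rot: [179.9, 0.0, 87.2]
contact_force: [2.6, 0.4, 4.3]
grip_width: 0.0516
grasp_force: 20.6
```

>>> step_arm(rows=[[[0,0,0,0,0,-0.008,0.55],[0,0,0,0,0,-0.025,0.55],[0,0,0,0,0,-0.05,0.55],[0,0,0,0,0,-0.08,0.55],[0,0,0,0,0,-0.11,0.55],[0,0,0,0,0,-0.14,0.55],[0,0,0,0,0,-0.17,0.55],[0,0,0,0,0,-0.2,0.55]]])

```text
t: 4.4
tcp_pos: [0.4413, -0.3253, 0.23]
ee_rot: [-179.8, -0.1, 87.2]
contact_force: [0.4, -0.8, -1.9]
grip_width: 0.0512
grasp_force: 21.6
```

>>> step_arm(rows=[[[0,0,0,0.01,0,-0.02,0.55],[0,0,0,0.03,0,-0.035,0.55],[0,0,0.01,0.06,0,-0.045,0.55],[0,0,0.02,0.095,0,-0.05,0.55],[0,0,0.03,0.13,0,-0.05,0.55],[0,0,0.04,0.165,0,-0.05,0.55],[0,0,0.05,0.2,0,-0.05,0.55],[0,0,0.06,0.235,0,-0.05,0.55]]])

```text
t: 5.2
tcp_pos: [0.4528, -0.0886, 0.2786]
ee_rot: [-179.8, 0.0, 83.8]
contact_force: [0.9, -0.1, -2.8]
grip_width: 0.0518
grasp_force: 21.7
```

```bash
python3 -c "
from h import *
delta(.45,.224,.28,82.5)"
```

```text
turn [-0.0028  0.0003  0.0221] shift [ 0.3104 -0.0367 -0.0013] t 5.2 q [ 31.  10. -30. 106.   5.  66.  -8.]
```

>>> step_arm(rows=[[[0,0,0.005,0.04,-0.005,0,0.55],[0,0,0.01,0.085,-0.01,0,0.55],[0,0,0.015,0.13,-0.015,0,0.55],[0,0,0.022,0.175,-0.02,0,0.55],[0,0,0.022,0.22,-0.025,0,0.55],[0,0,0.022,0.26,-0.03,0,0.55],[0,0,0.022,0.295,-0.036,0,0.55],[0,0,0.022,0.31,-0.036,0,0.55]]])

```text
t: 6.0
tcp_pos: [0.4494, 0.2251, 0.2788]
ee_rot: [-179.9, 0.0, 82.8]
contact_force: [-0.9, -0.6, -2.9]
grip_width: 0.0513
grasp_force: 21.7
```

>>> step_arm(rows=[[[0,0,0,0,0,0,0.55],[0,0,0,0,0,0,0.55],[0,0,0,0,0,0,0.55]]])

```text
t: 6.3
tcp_pos: [0.4521, 0.2197, 0.2788]
ee_rot: [-180.0, 0.1, 82.4]
contact_force: [-0.4, 0.6, -3.0]
grip_width: 0.0512
grasp_force: 21.7
```

Run:
```python
from h import *;from cell import *;import pickle
s=snapshot("wrist");pickle.dump(s,open("s2.pkl","wb"));cv2.imwrite("pics/w2.png",s["color"]);print(s["eye"],s["rotation"],sensors.state()["tcp_pos"],sensors.state()["ee_rot"])
```

```text
[0.46192951 0.29587433 0.42225829] [-17.21471919   0.07787894  -7.62582063] [0.45232219 0.21965643 0.27898831] [-1.79972331e+02  8.15797565e-02  8.23990897e+01]
```

View pics/w2.png

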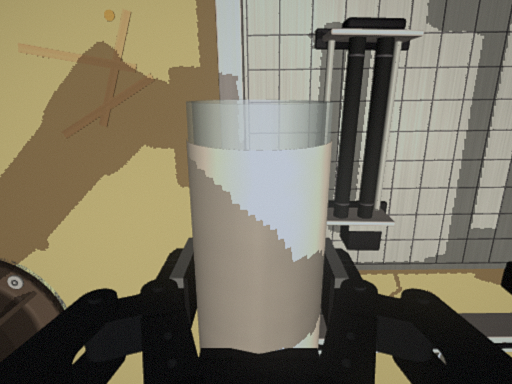

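In the wrist view the rollers run from (356,42)/(384,42) down to (341,213)/(367,213). The plates' inner edges sit at about rows 39 and 214.

Run:
```python
from h import *;import pickle
s=pickle.load(open("s2.pkl","rb"));t=pickle.load(open("s0.pkl","rb"))["top"]
g=cv2.cvtColor(s["color"],cv2.COLOR_BGR2GRAY)
for r_ in (60,100,140,180,200): print(r_,np.where(g[r_,330:400]<45)[0]+330)
print("col",g[25:50,370].tolist(),g[205:230,354].tolist())
c=lambda p,o:np.array(o)+(np.array(p,float)+.5)/5-.5
for h in (0,.004,.02,.04):
    print(h,np.round(unproj(s,[(370,39),(354,214)],h+.056)[:,:2]*1e3,1).tolist(),np.round(unproj(s,[(356,42),(384,42),(341,213),(367,213)],h+.038)[:,:2]*1e3,1).tolist(),
    "top",np.round(unproj(t,c([(130,125),(445,180),(120,182),(435,232)],(65,170)),h+.038)[:,:2]*1e3,1).tolist())
```

```text
60 [348 349 350 351 352 353 354 355 356 357 358 359 360 361 362 363 375 376
 377 378 379 380 381 382 383 384 385 386 387 388 389 390 391]
100 [345 346 347 348 349 350 351 352 353 354 355 356 357 358 359 371 372 373
 374 375 376 377 378 379 380 381 382 383 384 385 386]
140 [341 342 343 344 345 346 347 348 349 350 351 352 353 354 366 367 368 369
 370 371 372 373 374 375 376 377 378 379 380 381]
180 [337 338 339 340 341 342 344 345 348 349 350 362 363 364 365 366 367 368
 369 370 371 372 373 374 375 376]
200 [335 336 337 338 339 341 346 347 348 360 361 362 363 364 365 366 368 370
 371 372 373]
col [29, 23, 16, 60, 133, 189, 189, 190, 185, 149, 74, 51, 62, 65, 61, 60, 52, 31, 18, 20, 15, 23, 12, 13, 27] [32, 35, 54, 82, 80, 81, 79, 79, 79, 77, 79, 80, 77, 76, 72, 88, 141, 190, 191, 185, 163, 172, 176, 179, 180]
0 [[582.1, 330.4], [556.7, 138.4]] [[572.8, 331.1], [603.0, 327.1], [545.1, 134.2], [577.8, 129.8]] top [[599.2, 310.2], [573.9, 133.4], [567.3, 313.7], [544.9, 137.4]]
0.004 [[580.8, 330.0], [555.7, 140.1]] [[571.7, 330.7], [601.5, 326.7], [544.2, 135.9], [576.6, 131.6]] top [[598.9, 308.7], [573.6, 132.5], [567.0, 312.3], [544.7, 136.6]]
0.02 [[575.5, 328.5], [551.5, 147.0]] [[567.1, 329.3], [595.6, 325.4], [540.8, 142.6], [571.7, 138.5]] top [[597.4, 303.0], [572.5, 129.1], [566.0, 306.5], [544.0, 133.1]]
0.04 [[569.0, 326.6], [546.4, 155.6]] [[561.3, 327.4], [588.3, 323.8], [536.4, 151.0], [565.7, 147.1]] top [[595.7, 295.9], [571.1, 124.8], [564.7, 299.3], [543.0, 128.7]]
```

Run:
```python
from h import *;import pickle
s=pickle.load(open("s2.pkl","rb"))
for h in (0,.004,.012):
    P=unproj(s,[(370,34.5),(354,220.5)],h+.056)[:,:2]*1e3
    Q=unproj(s,[(355.5,60),(383,60),(369.25,60),(365,100),(360.5,140)],h+.038)[:,:2]*1e3
    print(h,np.round(P,1).tolist(),np.linalg.norm(P[0]-P[1]),P.mean(0),np.round(Q,1).tolist(),np.linalg.norm(Q[0]-Q[1]),np.degrees(np.arctan2(Q[2,0]-Q[4,0],Q[2,1]-Q[4,1])))
# held vase check in the picture: axis line & far end
p=unproj(s,[(259,101),(260,149),(259,290)],[.279+.022+.026]*3);print(np.round(p*1e3,1))
```

```text
0 [[582.2, 334.6], [556.3, 129.9]] 206.38048992708838 [569.26665849 232.27455082] [[571.5, 312.9], [601.5, 308.9], [586.5, 310.9], [580.3, 268.8], [573.3, 223.7]] 30.32451763040156 8.571936426117869
0.004 [[580.9, 334.2], [555.3, 131.7]] 204.12655609263405 [568.09440223 232.96914019] [[570.3, 312.7], [600.1, 308.8], [585.2, 310.8], [579.1, 269.1], [572.2, 224.5]] 30.00884956911063 8.571936426117878
0.012 [[578.3, 333.4], [553.2, 135.3]] 199.61868842372544 [565.74988969 234.35831894] [[568.0, 312.4], [597.2, 308.5], [582.6, 310.4], [576.6, 269.7], [569.9, 226.0]] 29.377513446528642 8.571936426117801
[[461.5 292.9 327. ]
 [460.  279.3 327. ]
 [453.3 231.4 327. ]]
```

```bash
python3 -c "
from h import *
delta(.573,.233,.09,82)"
```

```text
turn [-0.0005  0.0014  0.007 ] shift [0.0295 0.1179 0.1889] t 6.35 q [  1.  16. -41. 100.  11.  68. -51.]
```

>>> step_arm(rows=[[[0,0,0.002,0.008,0.03,0,0.55],[0,0,0.004,0.016,0.06,0,0.55],[0,0,0.006,0.024,0.09,0.01,0.55],[0,0,0.007,0.029,0.11,0.025,0.55],[0,0,0.007,0.029,0.118,0.05,0.55],[0,0,0.007,0.029,0.118,0.075,0.55],[0,0,0.007,0.029,0.118,0.1,0.55],[0,0,0.007,0.029,0.118,0.12,0.55]]])

```text
t: 7.15
tcp_pos: [0.5732, 0.2325, 0.1576]
ee_rot: [-179.9, 0.1, 82.0]
contact_force: [-0.0, -0.4, -2.3]
grip_width: 0.051
grasp_force: 21.8
```

>>> step_arm(rows=[[[0,0,0,0,0,0.02,0.55],[0,0,0,0,0,0.035,0.55],[0,0,0,0,0,0.045,0.55],[0,0,0,0,0,0.055,0.55],[0,0,0,0,0,0.06,0.55],[0,0,0,0,0,0.06,0.55],[0,0,0,0,0,0.06,0.55],[0,0,0,0,0,0.06,0.55]]])

```text
t: 7.95
tcp_pos: [0.5737, 0.2347, 0.1]
ee_rot: [179.9, -0.0, 82.1]
contact_force: [1.1, -0.3, -3.0]
grip_width: 0.051
grasp_force: 21.8
```

```bash
python3 -c "
from h import *
delta(.573,.233,.0512,82)"
```

```text
turn [ 0.001  -0.0006  0.0015] shift [-0.0018 -0.0006  0.0488] t 7.95 q [ -5.  36. -34.  97.  24.  54. -56.]
```

>>> step_arm(rows=[[[0,0,0,-0.001,0,0.01,0.55],[0,0,0,-0.002,0,0.02,0.55],[0,0,0,-0.002,0,0.03,0.55],[0,0,0,-0.002,0,0.037,0.55],[0,0,0,-0.002,0,0.041,0.55],[0,0,0,-0.002,0,0.043,0.55],[0,0,0,-0.002,0,0.043,0.55],[0,0,0,-0.002,0,0.043,0.55]]])

```text
t: 8.75
tcp_pos: [0.5733, 0.2326, 0.0566]
ee_rot: [180.0, -0.0, 82.1]
contact_force: [0.1, 0.0, -3.2]
grip_width: 0.0513
grasp_force: 21.9
```

>>> step_arm(rows=[[[0,0,0,0,0,0.0005,0.55],[0,0,0,0,0,0.001,0.55],[0,0,0,0,0,0.0015,0.55],[0,0,0,0,0,0.002,0.55],[0,0,0,0,0,0.002,0.55],[0,0,0,0,0,0.002,0.55]]])

```text
t: 9.35
tcp_pos: [0.5731, 0.2324, 0.0543]
ee_rot: [-180.0, 0.0, 82.1]
contact_force: [0.6, 0.3, -2.2]
grip_width: 0.0513
grasp_force: 21.9
```

>>> step_arm(rows=[[[0,0,0,0,0,0.0005,0.55],[0,0,0,0,0,0.001,0.55],[0,0,0,0,0,0.0015,0.55],[0,0,0,0,0,0.0015,0.55],[0,0,0,0,0,0.0015,0.55]]])

```text
t: 9.85
tcp_pos: [0.573, 0.2324, 0.0528]
ee_rot: [-180.0, 0.0, 82.1]
contact_force: [0.1, -0.1, -2.7]
grip_width: 0.0516
grasp_force: 21.9
```

>>> step_arm(rows=[[[0,0,0,0,0,0.0005,0.55],[0,0,0,0,0,0.001,0.55],[0,0,0,0,0,0.001,0.55],[0,0,0,0,0,0.001,0.55]]])

```text
t: 10.25
tcp_pos: [0.573, 0.2324, 0.0517]
ee_rot: [-180.0, 0.0, 82.1]
contact_force: [0.9, 0.1, -2.5]
grip_width: 0.0514
grasp_force: 21.9
```

>>> step_arm(rows=[[[0,0,0,0,0,0.0005,0.55],[0,0,0,0,0,0.001,0.55],[0,0,0,0,0,0.001,0.55]]])

```text
t: 10.55
tcp_pos: [0.5733, 0.2324, 0.0515]
ee_rot: [180.0, -0.0, 82.1]
contact_force: [-1.3, -1.9, 5.5]
grip_width: 0.0515
grasp_force: 22.5
```

>>> step_arm(rows=[[[0,0,0,0,0,0.0005,0.55],[0,0,0,0,0,0.001,0.55],[0,0,0,0,0,0.001,0.55]]])

```text
t: 10.85
tcp_pos: [0.5734, 0.2325, 0.0513]
ee_rot: [179.9, -0.0, 82.1]
contact_force: [-3.8, -3.3, 12.0]
grip_width: 0.0511
grasp_force: 23.2
```

>>> step_arm(rows=[[[0,0,0,0,0,-0.001,0.55],[0,0,0,0,0,-0.0015,0.55],[0,0,0,0,0,-0.0015,0.4],[0,0,0,0,0,-0.0015,0.37],[0,0,0,0,0,-0.0015,0.34],[0,0,0,0,0,-0.0015,0.3],[0,0,0,0,0,-0.0015,0.22],[0,0,0,0,0,-0.0015,0.15]]])

```text
t: 11.65
tcp_pos: [0.573, 0.2324, 0.0512]
ee_rot: [-180.0, 0.0, 82.1]
contact_force: [-0.9, -0.7, 0.4]
grip_width: 0.073
grasp_force: 0.0
```

>>> step_arm(rows=[[[0,0,0,0,0,0,0],[0,0,0,0,0,0,0],[0,0,0,0,0,0,0]]])

```text
t: 11.95
tcp_pos: [0.5731, 0.2324, 0.0513]
ee_rot: [180.0, 0.0, 82.1]
contact_force: [0.2, -1.2, -0.5]
grip_width: 0.0858
grasp_force: 0.0
```

>>> step_arm(rows=[[[0,0,0,0,0,-0.01,0],[0,0,0,0,0,-0.03,0],[0,0,0,0,0,-0.06,0],[0,0,0,0,0,-0.1,0],[0,0,0,0,0,-0.14,0],[0,0,0,0,0,-0.18,0],[0,0,0,0,0,-0.215,0],[0,0,0,0,0,-0.229,0]]])

```text
t: 12.75
tcp_pos: [0.5739, 0.2335, 0.2852]
ee_rot: [179.7, -0.2, 82.1]
contact_force: [-0.2, 0.1, 0.4]
grip_width: 0.0853
grasp_force: 0.0
```

Run:
```python
from h import *;from cell import *;import pickle
s=snapshot("wrist");cv2.imwrite("pics/w3.png",s["color"]);pickle.dump(s,open("s3.pkl","wb"))
delta(.54,-.238,.28,175)
```

```text
turn [ 0.0073  0.0017 -1.6214] shift [-0.4719  0.031   0.0042] t 12.8 q [ -2.  27. -38.  84.  17.  74. -49.]
```

View pics/w3.png

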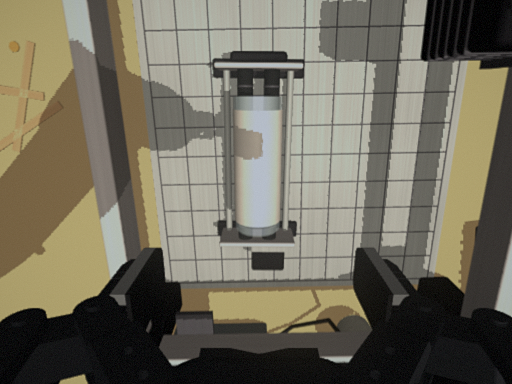

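The vase lies on the two rollers, ends at about rows 90 and 236 in column 259, with the plates at rows 77 and about 230. I'll check the clearances numerically.

Run:
```python
from h import *;import pickle
s=pickle.load(open("s3.pkl","rb"))
g=cv2.cvtColor(s["color"],cv2.COLOR_BGR2GRAY)
print(g[60:112,259].tolist(),g[215:250,240].tolist(),g[215:250,259].tolist())
print("vase ends",np.round(unproj(s,[(259,90),(259,236)],.0996)*1e3,1).tolist())
print("exp px",np.round(proj(s,[[.562,.158,.0996],[.562,.158,.0736],[.584,.307,.0996],[.584,.307,.0736],[.5588,.132,.06],[.587,.334,.06]]),1).tolist())
```

```text
[33, 37, 103, 180, 189, 188, 182, 149, 77, 65, 65, 47, 43, 40, 41, 38, 40, 40, 77, 115, 111, 110, 112, 113, 112, 115, 112, 113, 113, 112, 111, 113, 114, 113, 102, 81, 137, 175, 176, 176, 176, 176, 175, 175, 175, 176, 177, 175, 177, 178, 180, 185] [162, 162, 162, 161, 159, 159, 158, 161, 159, 140, 110, 107, 105, 99, 101, 103, 96, 74, 51, 41, 40, 43, 44, 51, 68, 76, 77, 110, 166, 189, 182, 168, 164, 167, 168] [185, 188, 188, 188, 187, 188, 187, 186, 188, 188, 189, 182, 150, 121, 136, 145, 145, 145, 144, 145, 138, 119, 87, 76, 78, 78, 75, 103, 160, 186, 185, 171, 164, 168, 169]
vase ends [[585.1, 310.3, 99.6], [563.8, 157.0, 99.6]]
exp px [[257.3, 235.4], [257.3, 226.1], [258.3, 93.7], [258.2, 93.5], [257.6, 241.2], [257.5, 66.9]]
```

Both vase ends are about 25 mm clear of the plates. Next, the key.

>>> step_arm(rows=[[[0,0,-0.08,-0.03,0,0,0],[0,0,-0.2,-0.075,0.003,0,0],[0,0,-0.34,-0.12,0.006,0,0],[0,0,-0.48,-0.165,0.01,0,0],[0,0,-0.62,-0.21,0.013,0,0],[0,0,-0.76,-0.25,0.016,0,0],[0,0,-0.9,-0.29,0.018,0,0],[0,0,-1.04,-0.33,0.02,0,0]]])

```text
t: 13.6
tcp_pos: [0.5465, -0.099, 0.2795]
ee_rot: [-180.0, -0.1, 142.0]
contact_force: [0.3, 0.4, 0.7]
grip_width: 0.0857
grasp_force: 0.0
```

```bash
python3 -c "
from h import *
delta(.59,-.238,.25,175)"
```

```text
turn [-5.000e-04 -1.300e-03 -5.758e-01] shift [-0.1199 -0.0828  0.0294] t 13.6 q [ 40.  24. -49.  93.  19.  72.  39.]
```

>>> step_arm(rows=[[[0,0,-0.13,-0.035,-0.02,0.005,0],[0,0,-0.27,-0.07,-0.045,0.015,0],[0,0,-0.4,-0.1,-0.065,0.025,0],[0,0,-0.5,-0.115,-0.08,0.029,0],[0,0,-0.575,-0.12,-0.083,0.029,0],[0,0,-0.575,-0.12,-0.083,0.029,0],[0,0,-0.575,-0.12,-0.083,0.029,0],[0,0,-0.575,-0.12,-0.083,0.029,0]]])

```text
t: 14.4
tcp_pos: [0.59, -0.2355, 0.2514]
ee_rot: [180.0, -0.0, 174.6]
contact_force: [-0.2, 0.2, 0.3]
grip_width: 0.0855
grasp_force: 0.0
```

Run:
```python
from h import *;from cell import *;import pickle
s=snapshot("wrist");cv2.imwrite("pics/w4.png",s["color"]);pickle.dump(s,open("s4.pkl","wb"))
print(s["eye"],sensors.state()["tcp_pos"],sensors.state()["ee_rot"],sensors.state()["q"])
```

```text
[ 0.5149836  -0.22706215  0.39493531] [ 0.59012145 -0.23560199  0.25156697] [-1.79989039e+02  1.19276138e-02  1.74634349e+02] [ 49.23369348  34.47352353 -53.0226517   83.83128455  27.85327589
  75.51845308  78.75232355]
```

View pics/w4.png

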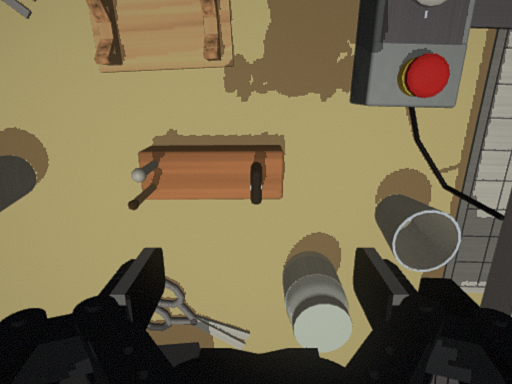

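The wrist view shows the key head upright at columns 250–263, rows 162–204, and the block's near-key edge at column 283. I'll measure it from the mask.

Run:
```python
from h import *;import pickle
s=pickle.load(open("s4.pkl","rb"))
g=cv2.cvtColor(s["color"],cv2.COLOR_BGR2GRAY)
m=((g<50)[155:212,240:275]).astype(np.uint8)
for i in range(0,57,3): print(155+i,np.where(m[i])[0]+240)
H=lambda uv,z:np.round(unproj(s,uv,z)*1e3,1)[:,:2].tolist()
print("block",H([(282,151),(284,199),(139,151),(150,199)],.045))
print("head px if at .603,-.239,yaw-5:",np.round(proj(s,[[.603+a*.9962*.018+b*.0055*.087,-.239-a*.018*.087+b*.0055*.996,z] for z in(.093,.051) for a in(-1,1) for b in(-1,1)]),1).tolist())
```

```text
155 []
158 []
161 []
164 [252 253 254 255 256 257 258 259 260]
167 [251 252 253 254 255 256 257 258 259 260 261]
170 [251 252 253 254 255 256 257 258 259 260 261]
173 [251 252 253 254 255 256 257 258 259 260 261]
176 [251 252 253 254 255 256 257 258 259 260 261]
179 [251 252 253 254 255 256 257 258 259 260 261]
182 [251 252 253 254 255 256 257 258 259 260 261]
185 [252 253 254 255 256 257 258 259 260]
188 [252 253 254 255 256 257 258 259]
191 [251 252 253 254 255 256 257 258 259 260]
194 [251 252 253 254 255 256 257 258 259 260]
197 [251 252 253 254 255 256 257 258 259 260 261]
200 [252 253 254 255 256 257 258 259 260]
203 [255 256 257]
206 []
209 []
block [[580.1, -207.6], [635.3, -209.4], [565.3, -362.6], [620.8, -361.3]]
head px if at .603,-.239,yaw-5: [[248.9, 168.1], [260.4, 168.0], [249.5, 203.7], [260.6, 203.6], [250.0, 159.2], [260.2, 159.1], [250.5, 191.1], [260.4, 191.0]]
```

```bash
python3 -c "
from h import *
delta(.603,-.2378,.054,174.8)"
```

```text
turn [-0.0002  0.0002 -0.0029] shift [-0.013  -0.0009  0.1976] t 14.45 q [ 49.  34. -53.  84.  28.  76.  79.]
```

>>> step_arm(rows=[[[0,0,-0.003,-0.008,-0.001,0.02,0],[0,0,-0.003,-0.013,-0.001,0.05,0],[0,0,-0.003,-0.013,-0.001,0.08,0],[0,0,-0.003,-0.013,-0.001,0.11,0],[0,0,-0.003,-0.013,-0.001,0.14,0],[0,0,-0.003,-0.013,-0.001,0.17,0],[0,0,-0.003,-0.013,-0.001,0.19,0],[0,0,-0.003,-0.013,-0.001,0.198,0]]])

```text
t: 15.25
tcp_pos: [0.6015, -0.2383, 0.0502]
ee_rot: [180.0, -0.2, 174.8]
contact_force: [0.1, 0.1, 0.7]
grip_width: 0.0857
grasp_force: 0.0
```

>>> step_arm(rows=[[[0,0,0,0,0,0,0],[0,0,0,0,0,0,0],[0,0,0,0,0,0,0.2],[0,0,0,0,0,0,0.4]]])

```text
t: 15.65
tcp_pos: [0.6036, -0.2391, 0.0545]
ee_rot: [-180.0, 0.1, 174.8]
contact_force: [-0.1, -0.3, 1.4]
grip_width: 0.059
grasp_force: 0.0
```

```bash
python3 -c "
from h import *
delta(.603,-.2378,.054,174.8)"
```

```text
turn [-0.0005  0.0017 -0.0003] shift [0.0008 0.0012 0.0005] t 15.65 q [ 45.  46. -46.  94.  38.  57.  71.]
```

>>> step_arm(rows=[[[0,0,0,0.0005,0.001,0,0.55],[0,0,0,0.0005,0.001,0,0.65],[0,0,0,0.0005,0.001,0,0.73],[0,0,0,0.0005,0.001,0,0.79],[0,0,0,0.0005,0.001,0,0.84],[0,0,0,0.0005,0.001,0,0.89],[0,0,0,0.0005,0.001,0,0.95],[0,0,0,0.0005,0.001,0,1]]], force=60)

```text
t: 16.45
tcp_pos: [0.6026, -0.2379, 0.0534]
ee_rot: [-180.0, 0.0, 174.8]
contact_force: [-0.8, 0.3, 2.1]
grip_width: 0.0105
grasp_force: 59.7
```

>>> step_arm(rows=[[[0,0,0,0,0,0,1],[0,0,0,0,0,0,1],[0,0,0,0,0,0,1]]])

```text
t: 16.75
tcp_pos: [0.6026, -0.2379, 0.0534]
ee_rot: [-180.0, 0.0, 174.8]
contact_force: [-0.9, 0.5, 3.2]
grip_width: 0.0101
grasp_force: 59.7
```

>>> step_arm(rows=[[[0,0,0,0,0,-0.01,1],[0,0,0,0,0,-0.03,1],[0,0,0,0,0,-0.06,1],[0,0,0,0,0,-0.095,1],[0,0,0,0,0,-0.13,1],[0,0,0,0,0,-0.15,1],[0,0,0,0,0,-0.157,1],[0,0,0,0,0,-0.157,1]]])

```text
t: 17.55
tcp_pos: [0.6029, -0.2379, 0.2111]
ee_rot: [-180.0, 0.1, 174.8]
contact_force: [-0.4, 0.1, -1.4]
grip_width: 0.0103
grasp_force: 59.1
```

```bash
python3 -c "
from h import *
delta(.465,-.068,.21,173)"
```

```text
turn [-0.0005  0.0013  0.0313] shift [0.1527 0.1567 0.0008] t 17.55 q [ 48.  37. -52.  85.  30.  72.  77.]
```

>>> step_arm(rows=[[[0,0,0.005,0.015,0.015,0,1],[0,0,0.01,0.04,0.04,0,1],[0,0,0.015,0.07,0.07,0,1],[0,0,0.02,0.1,0.1,0,1],[0,0,0.025,0.125,0.128,0,1],[0,0,0.031,0.145,0.148,0,1],[0,0,0.031,0.153,0.157,0,1],[0,0,0.031,0.153,0.157,0,1]]])

```text
t: 18.35
tcp_pos: [0.4634, -0.067, 0.2097]
ee_rot: [-180.0, -0.1, 173.1]
contact_force: [0.0, -0.3, -0.3]
grip_width: 0.0103
grasp_force: 59.1
```

>>> step_arm(rows=[[[0,0,0,0,0,0,1],[0,0,0,0,0,0,1],[0,0,0,0,0,0,1]]])

```text
t: 18.65
tcp_pos: [0.465, -0.0686, 0.21]
ee_rot: [180.0, -0.0, 172.9]
contact_force: [0.1, -0.6, 0.9]
grip_width: 0.0106
grasp_force: 59.1
```

Run:
```python
from h import *;from cell import *;import pickle
s=snapshot("wrist");cv2.imwrite("pics/w5.png",s["color"]);pickle.dump(s,open("s5.pkl","wb"))
st=sensors.state();print(s["eye"],s["rotation"],st["tcp_pos"],st["ee_rot"],st["q"])
print("exp slot px",proj(s,[.434,-.068,.072]))
```

```text
[ 0.3902283  -0.05800466  0.35354959] [-1.70885024e+01 -5.57001229e-02  8.28785112e+01] [ 0.46492655 -0.06835877  0.21004902] [ 1.79965114e+02 -1.39128171e-02  1.72946080e+02] [ 48.34937728  21.90872324 -59.25182935 109.31297533  21.49576313
  60.86119515  63.10678556]
exp slot px [[253.20044407 144.2852642 ]]
```

View pics/w5.png

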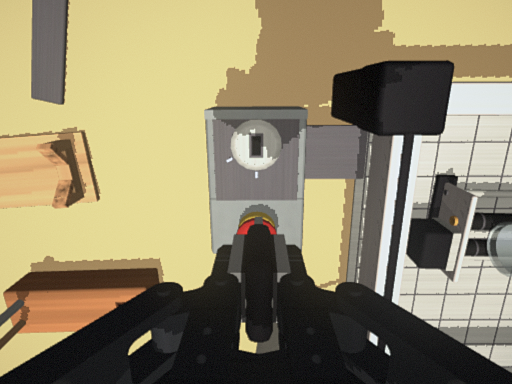

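The switch disc is centred near (256,145), with the dark slot about 12x26 px at (257,145). The key is held straight. I'll measure the slot from a mask.

Run:
```python
from h import *;import pickle
s=pickle.load(open("s5.pkl","rb"))
g=cv2.cvtColor(s["color"],cv2.COLOR_BGR2GRAY)
print(g[124:168:3,240:276:2])
b=(g[115:178,220:292]>125).astype(np.uint8);n,l,st,c=cv2.connectedComponentsWithStats(b)
i=1+np.argmax(st[1:,4]);cn=max(cv2.findContours((l==i).astype(np.uint8),0,1)[0],key=len)+np.array([220,115]);print("disc",cv2.fitEllipse(cn),unproj(s,[cv2.fitEllipse(cn)[0]],.072))
cs=[k for k in cv2.findContours((g[128:164,240:276]<115).astype(np.uint8),0,1)[0] if len(k)>10]
for k in cs:
    q=cv2.minAreaRect(k+np.array([240,128]));print(q,np.round(unproj(s,cv2.boxPoints(q),.072)*1e3,1)[:,:2].tolist(),unproj(s,[q[0]],.072))
```

```text
[[ 93 127 132 133 134 138 140 138 139 139 137 134 134 135 134 124  80  79]
 [131 131 139 145 148 151 148 147 149 151 152 153 148 141 137 133 133 110]
 [136 146 147 155 150 235 237 240 146 150 152 153 151 147 146 142 137 134]
 [183 152 144 152 128  99 156 157 106 108 107 106 154 148 146 143 148 138]
 [234 233 234 238 226 121  66  67  50  47  57  80 151 146 144 146 148 140]
 [233 230 231 235 223 121  54  42  40  37  49  80 152 149 144 144 147 148]
 [232 231 232 234 225 123  59  51  51  49  54  79 150 147 143 145 148 148]
 [233 231 230 233 223 123  60  49  52  52  65  79 149 146 142 144 146 147]
 [232 231 230 234 229 125  59  53  52  52  68 127 241 173 140 146 144 147]
 [234 231 230 233 241 125  61  53  52  51  66 125 234 237 140 144 147 147]
 [232 232 230 234 240 122  58  51  56  54  69 125 235 237 139 143 145 141]
 [233 232 231 233 238 152 156 153 154 152 155 152 233 233 171 230 169 128]
 [213 230 223 235 233 234 233 231 233 233 234 234 233 230 230 223 200 197]
 [203 206 218 226 225 234 233 219 232 230 234 230 224 223 213 202 194 132]
 [119 135 186 207 216 218 220 226 228 223 220 216 211 203 177 129 118 120]]
disc ((254.413818359375, 146.32850646972656), (50.31224822998047, 54.26652526855469), 36.639373779296875) [[ 0.43590339 -0.06718001  0.072     ]]
((255.5, 144.0), (22.0, 13.0), 90.0) [[423.9, -70.3], [425.3, -59.2], [444.3, -61.5], [442.9, -72.9]] [[ 0.4340016  -0.06598159  0.072     ]]
```

```bash
python3 -c "
from h import *
delta(.4343,-.0662,.12,172.9)"
```

```text
turn [ 0.0006 -0.0002  0.0008] shift [ 0.0306 -0.0017  0.0901] t 18.7 q [ 48.  22. -59. 109.  21.  61.  63.]
```

>>> step_arm(rows=[[[0,0,0,0.015,-0.001,0.005,1],[0,0,0,0.026,-0.002,0.02,1],[0,0,0,0.031,-0.002,0.045,1],[0,0,0,0.031,-0.002,0.065,1],[0,0,0,0.031,-0.002,0.08,1],[0,0,0,0.031,-0.002,0.09,1],[0,0,0,0.031,-0.002,0.09,1],[0,0,0,0.031,-0.002,0.09,1]]])

```text
t: 19.5
tcp_pos: [0.4338, -0.0658, 0.1206]
ee_rot: [180.0, 0.0, 173.0]
contact_force: [0.5, -0.2, 0.4]
grip_width: 0.0108
grasp_force: 59.1
```

>>> step_arm(rows=[[[0,0,0,0,0,0,1],[0,0,0,0,0,0,1]]])

```text
t: 19.7
tcp_pos: [0.4339, -0.066, 0.1209]
ee_rot: [-180.0, 0.1, 173.0]
contact_force: [-0.3, 0.5, -0.5]
grip_width: 0.0102
grasp_force: 59.1
```

Run:
```python
from h import *;from cell import *;import pickle
delta(.4343,-.0662,.12,172.9)
s=snapshot("wrist");pickle.dump(s,open("s6.pkl","wb"))
st=sensors.state();x,y,z=st["tcp_pos"]
# key tip in image vs expected, disc position
g=cv2.cvtColor(s["color"],cv2.COLOR_BGR2GRAY)
c,sn=np.cos(np.radians(-7.1)),np.sin(np.radians(-7.1))
P=lambda a,b,zz:[x+a*c-b*sn,y+a*sn+b*c,zz]
print("tip exp",np.round(proj(s,[P(a,b,z-.0364) for a in(-.007,.007) for b in(-.0025,.0025)]),1).tolist())
print("shoulder exp",np.round(proj(s,[P(-.011,b,z-.0084) for b in(-.0055,.0055)]),1).tolist())
print("slot exp",np.round(proj(s,[P(a,b,.072) for a in(-.0085,.0085) for b in(-.004,.004)]),1).tolist())
print(g[120:212:4,222:292:2])
```

```text
turn [-0.0002  0.0012  0.0018] shift [-0.0004 -0.0002  0.0009] t 19.7 q [ 45.  26. -55. 120.  28.  49.  56.]
tip exp [[252.2, 211.3], [260.6, 211.3], [252.3, 233.0], [260.5, 233.0]]
shoulder exp [[245.1, 223.7], [266.9, 223.7]]
slot exp [[250.1, 202.0], [262.9, 202.0], [250.3, 227.0], [262.7, 227.0]]
[[146 144 146 143 142 143 144 146 143 144 144 143 144 144 143 144 142 144
  142 144 143 143 141 143 141 143 141 140 142 142 143 141 143 142 145]
 [144 142 143 144 143 145 145 142 143 143 144 145 141 142 143 141 143 143
  143 144 141 143 143 141 142 142 141 142 143 142 142 139 143 142 142]
 [145 145 144 142 146 144 143 145 144 142 145 141 145 143 142 143 143 141
  141 142 142 142 142 142 142 143 141 142 142 140 142 140 142 142 142]
 [145 142 144 143 144 143 144 143 144 145 142 144 143 143 142 141 143 144
  142 141 141 141 142 143 142 144 142 142 141 143 144 142 143 142 143]
 [145 143 144 143 143 144 144 143 145 145 140 143 143 143 142 142 143 143
  141 143 141 143 142 141 140 141 143 139 143 141 142 142 141 141 142]
 [143 146 143 144 143 144 143 145 143 144 140 143 143 143 142 142 140 141
[... 1837 characters left out ...]
 186 187 195 133 137 135 138 141 143 145 142 139
  142 145 145 146 140 138 136 136 138 134 134 129  90  74  73  75  73]
 [121 117 116 152 189 188 185 204 223 137 145 146 147 144 143 141 143 139
  143 143 143 143 145 144 143 142 140 135 133 132 130 129  87 116 119]
 [121 116 154 193 196 208 223 231 232 188 181 143 148 137 135 137 133 132
  135 139 136 139 137 145 143 139 139 140 140 140 136 132 132  89  67]
 [118 160 196 198 209 227 232 233 230 229 234 237 246  72  73  72  66  70
   70  69  69  75  76 148 143 139 139 139 143 142 136 136 129 180 105]
 [126 193 200 213 227 226 231 232 231 230 233 233 243  69  60  37  35  38
   37  39  34  72  78 148 142 141 139 139 143 140 139 139 207 194 187]]
```

Run:
```python
from h import *;import pickle
for n in("s5","s6"):
    s=pickle.load(open(n+".pkl","rb"));g=cv2.cvtColor(s["color"],cv2.COLOR_BGR2GRAY)
    c,sn=np.cos(np.radians(-7.1)),np.sin(np.radians(-7.1));x,y=.4343,-.0660
    P=lambda a,b:[x+a*c-b*sn,y+a*sn+b*c,.072]
    print(n,"outer",np.round(proj(s,[P(a,b) for a in(-.011,.011) for b in(-.0065,.0065)]),1).tolist(),"inner",np.round(proj(s,[P(a,b) for a in(-.0085,.0085) for b in(-.004,.004)]),1).tolist())
    if n=="s5":
        print(g[128:164,254].tolist());print(g[128:164,258].tolist());print(g[150,242:272].tolist(),g[142,242:272].tolist())
    else:
        for k in range(194,250,2): print(k,g[k,240:276:2].tolist())
```

```text
s5 outer [[247.9, 131.6], [263.0, 131.6], [248.2, 156.8], [262.9, 156.8]] inner [[250.9, 134.5], [260.1, 134.5], [251.0, 154.0], [260.1, 154.0]]
[174, 232, 240, 239, 229, 157, 123, 114, 67, 43, 40, 42, 46, 49, 51, 51, 48, 49, 51, 50, 53, 51, 49, 53, 50, 51, 51, 83, 122, 153, 221, 233, 231, 230, 230, 219]
[147, 150, 150, 151, 144, 108, 77, 77, 47, 46, 42, 37, 43, 46, 49, 53, 52, 52, 50, 48, 52, 50, 50, 51, 53, 50, 54, 83, 119, 152, 224, 235, 233, 232, 232, 230]
[231, 231, 230, 233, 233, 236, 243, 162, 123, 93, 63, 50, 49, 52, 50, 53, 50, 49, 65, 114, 124, 207, 235, 236, 236, 168, 141, 141, 143, 146] [231, 230, 232, 233, 234, 236, 225, 146, 123, 94, 59, 51, 51, 53, 51, 53, 49, 46, 54, 75, 79, 127, 150, 147, 147, 147, 143, 146, 145, 148]
s6 outer [[246.1, 198.9], [266.9, 198.9], [246.5, 231.2], [266.6, 231.2]] inner [[250.2, 202.7], [262.9, 202.7], [250.3, 227.6], [262.8, 227.6]]
194 [132, 138, 144, 144, 148, 144, 144, 141, 141, 145, 144, 146, 146, 146, 144, 138, 136, 138]
196 [137, 145, 146, 147, 144, 143, 141, 143, 139, 143, 143, 143, 143, 145, 144, 143, 142, 140]
198 [165, 144, 146, 
[... 1466 characters left out ...]
232, 234, 236, 245, 37, 34, 35, 31, 35, 33, 34, 34, 34, 34, 25, 167, 233, 230]
234 [141, 144, 138, 127, 32, 37, 35, 36, 36, 35, 33, 36, 32, 34, 30, 65, 121, 138]
236 [75, 77, 49, 34, 35, 39, 33, 30, 28, 33, 34, 31, 30, 30, 33, 29, 29, 70]
238 [77, 82, 53, 36, 36, 34, 36, 32, 33, 33, 34, 35, 34, 31, 36, 29, 31, 75]
240 [79, 81, 48, 34, 35, 31, 35, 31, 36, 34, 33, 33, 33, 31, 37, 28, 30, 74]
242 [77, 79, 44, 36, 35, 34, 33, 34, 34, 31, 28, 34, 31, 30, 29, 30, 37, 62]
244 [78, 78, 37, 34, 35, 31, 31, 33, 32, 33, 32, 29, 32, 31, 34, 32, 32, 49]
246 [78, 78, 37, 37, 33, 32, 30, 35, 35, 29, 34, 32, 33, 31, 31, 28, 30, 45]
248 [80, 78, 32, 32, 31, 30, 28, 33, 30, 35, 31, 27, 33, 28, 31, 34, 34, 37]
```

>>> step_arm(rows=[[[0,0,0,0,0,0.005,1],[0,0,0,0,0,0.009,1],[0,0,0,0,0,0.012,1],[0,0,0,0,0,0.014,1],[0,0,0,0,0,0.016,1],[0,0,0,0,0,0.017,1],[0,0,0,0,0,0.018,1],[0,0,0,0,0,0.018,1]]])

```text
t: 20.55
tcp_pos: [0.4334, -0.0659, 0.1022]
ee_rot: [-180.0, -0.0, 173.0]
contact_force: [0.7, 0.5, -1.0]
grip_width: 0.0102
grasp_force: 59.1
```

Already 6 mm in with no force, so I continue.

>>> step_arm(rows=[[[0,0,0,0,0,0.003,1],[0,0,0,0,0,0.006,1],[0,0,0,0,0,0.009,1],[0,0,0,0,0,0.012,1],[0,0,0,0,0,0.015,1],[0,0,0,0,0,0.017,1],[0,0,0,0,0,0.019,1],[0,0,0,0,0,0.019,1]]])

```text
t: 21.35
tcp_pos: [0.4333, -0.0659, 0.0831]
ee_rot: [180.0, -0.0, 173.0]
contact_force: [-0.4, -1.1, -0.0]
grip_width: 0.0103
grasp_force: 59.1
```

>>> step_arm(rows=[[[0,0,0,0,0,0.001,1],[0,0,0,0,0,0.002,1],[0,0,0,0,0,0.0025,1],[0,0,0,0,0,0.003,1],[0,0,0,0,0,0.003,1]]])

```text
t: 21.85
tcp_pos: [0.4335, -0.0659, 0.0803]
ee_rot: [-180.0, 0.0, 173.0]
contact_force: [0.7, -0.2, 1.3]
grip_width: 0.0103
grasp_force: 59.3
```

>>> step_arm(rows=[[[0,0,0,0,0,0.0005,1],[0,0,0,0,0,0.001,1],[0,0,0,0,0,0.001,1]]])

```text
t: 22.15
tcp_pos: [0.4336, -0.066, 0.0799]
ee_rot: [-180.0, 0.0, 173.0]
contact_force: [-3.3, -1.2, 11.7]
grip_width: 0.0102
grasp_force: 61.3
```

>>> step_arm(rows=[[[0,0,0.1,0,0.0002,-0.0005,1],[0,0,0.2,0,0.0003,-0.0005,1],[0,0,0.3,-0.0001,0.0004,-0.0005,1],[0,0,0.4,-0.0001,0.0006,-0.0005,1],[0,0,0.5,-0.0002,0.0007,-0.0005,1],[0,0,0.6,-0.0003,0.0008,-0.0005,1],[0,0,0.6,-0.0003,0.0008,-0.0005,1]]])

```text
t: 22.85
tcp_pos: [0.4341, -0.0652, 0.0801]
ee_rot: [-180.0, 0.1, 138.5]
contact_force: [-1.2, -0.7, 5.7]
grip_width: 0.0105
grasp_force: 60.1
```

```bash
python3 -c "
from cell import *
s=sensors.state();print(s['wrist_torque'],s['contact_force'],s['q'],s['ee_rot'])"
```

```text
[-0.08641125  0.2127341  -0.06133844] [-1.23218598 -0.71480716  5.66319141] [ 34.96160747  25.93661911 -42.58731351 122.46585816  26.87758798
  41.01130216  22.98371212] [-1.79993648e+02  5.08282469e-02  1.38517734e+02]
```

>>> step_arm(rows=[[[0,0,0.1,0.0001,0.0001,0,1],[0,0,0.2,0.0001,0.0003,0,1],[0,0,0.3,0.0002,0.0004,0,1],[0,0,0.4,0.0002,0.0005,0,1],[0,0,0.5,0.0003,0.0007,0,1],[0,0,0.57,0.0003,0.0008,0,1],[0,0,0.62,0.0003,0.0009,0,1],[0,0,0.62,0.0003,0.0009,0,1]]])

```text
t: 23.65
tcp_pos: [0.435, -0.0646, 0.0802]
ee_rot: [179.9, 0.1, 103.2]
contact_force: [1.3, -2.9, 4.5]
grip_width: 0.0102
grasp_force: 60.0
```

```bash
python3 -c "
from cell import *
s=sensors.state();print(s['wrist_torque'],s['contact_force'],s['q'],s['ee_rot'])"
```

```text
[-0.56175428 -0.31437539 -0.00651413] [ 1.28650947 -2.90573069  4.46562909] [ 28.04864543  23.68657206 -33.45460221 122.89021571  20.7736644
  38.78464589  -6.3983815 ] [1.79922932e+02 5.55809221e-02 1.03183662e+02]
```

>>> step_arm(rows=[[[0,0,0.03,0,0,0,1],[0,0,0.06,0,0,0,1],[0,0,0.08,0,0.0001,0,1],[0,0,0.08,0,0.0001,0,1]]])

```text
t: 24.05
tcp_pos: [0.4352, -0.0645, 0.0802]
ee_rot: [179.9, 0.0, 98.6]
contact_force: [1.5, -3.0, 4.6]
grip_width: 0.0104
grasp_force: 60.1
```

```bash
python3 -c "
from cell import *
s=sensors.state();print(s['wrist_torque'],s['contact_force'],s['ee_rot'])"
```

```text
[-0.6594094  -0.46275085  0.06213288] [ 1.5293625  -3.00278214  4.64513067] [1.79909805e+02 3.68161299e-02 9.86039374e+01]
```

>>> step_arm(rows=[[[0,0,0.03,0,0,0,1],[0,0,0.06,0,0,0,1],[0,0,0.06,0,0,0,1]]])

```text
t: 24.35
tcp_pos: [0.4353, -0.0645, 0.0802]
ee_rot: [179.9, 0.0, 95.2]
contact_force: [2.1, -3.2, 5.5]
grip_width: 0.0106
grasp_force: 60.1
```

```bash
python3 -c "
from cell import *
s=sensors.state();print(s['wrist_torque'],s['contact_force'],s['ee_rot'])"
```

```text
[-0.70401167 -0.54696559  0.21088403] [ 2.0685668  -3.17162054  5.5059704 ] [1.79901720e+02 2.98157630e-02 9.51846208e+01]
```

>>> step_arm(rows=[[[0,0,0.03,0,0,0,1],[0,0,0.06,0,0,0,1],[0,0,0.06,0,0,0,1]]])

```text
t: 24.65
tcp_pos: [0.4354, -0.0644, 0.0802]
ee_rot: [179.9, 0.0, 91.8]
contact_force: [2.8, -3.7, 5.5]
grip_width: 0.0105
grasp_force: 60.5
```

```bash
python3 -c "
from cell import *
s=sensors.state();print(s['wrist_torque'],s['contact_force'],s['ee_rot'])"
```

```text
[-0.84742589 -0.79860393  0.61072533] [ 2.75692426 -3.65142968  5.47166405] [1.79885812e+02 3.20645751e-02 9.17986172e+01]
```

The torque has risen to 0.6 N m, well above friction, so the switch is at its stop. I relax slightly within the play, release and rise.

>>> step_arm(rows=[[[0,0,-0.08,0,0,0,1],[0,0,-0.1,0,0,0,1],[0,0,-0.1,0,0,0,0.85],[0,0,-0.1,0,0,0,0.7],[0,0,-0.1,0,0,0,0.5],[0,0,-0.1,0,0,0,0.35],[0,0,-0.1,0,0,0,0.3],[0,0,-0.1,0,0,0,0.3]]])

```text
t: 25.45
tcp_pos: [0.4342, -0.0642, 0.0797]
ee_rot: [-180.0, -0.0, 97.4]
contact_force: [0.2, -1.4, 0.6]
grip_width: 0.0601
grasp_force: 0.0
```

>>> step_arm(rows=[[[0,0,0,0,0,-0.01,0.3],[0,0,0,0,0,-0.03,0.3],[0,0,0,0,0,-0.06,0.3],[0,0,0,0,0,-0.09,0.3],[0,0,0,0,0,-0.12,0.3],[0,0,0,0,0,-0.15,0.3],[0,0,0,0,0,-0.16,0.3],[0,0,0,0,0,-0.16,0.3]]])

```text
t: 26.25
tcp_pos: [0.4351, -0.0642, 0.2414]
ee_rot: [179.8, 0.1, 97.4]
contact_force: [-0.1, -0.4, 0.3]
grip_width: 0.0597
grasp_force: 0.0
```

Run:
```python
from h import *;from cell import *;import pickle
s=snapshot("wrist");pickle.dump(s,open("s7.pkl","wb"));cv2.imwrite("pics/w7.png",s["color"]);st=sensors.state();print(st["tcp_pos"],st["ee_rot"],s["rotation"])
g=cv2.cvtColor(s["color"],cv2.COLOR_BGR2GRAY)
# key head at expected home pose
u=proj(s,[[.4355,-.0655,.120],[.4355,-.0655,.099]]);print(u)
y,x=int(u[0,1]),int(u[0,0]);m=(g[y-45:y+45,x-45:x+45]<55).astype(np.uint8)
for k in sorted(cv2.findContours(m,0,1)[0],key=cv2.contourArea)[-2:]:
    q=cv2.minAreaRect(k+np.array([x-45,y-45]));b=unproj(s,cv2.boxPoints(q),.12);print(q,cv2.contourArea(k),np.round(b*1e3,1)[:,:2].tolist(),np.round(unproj(s,[q[0]],.12)*1e3,1))
print(g[y-45:y+45:4,x-45:x+45:4])
```

```text
[ 0.43430074 -0.0643272   0.24002735] [1.79953235e+02 3.47590021e-02 9.73701447e+01] [-17.18452072  -0.14368311   7.32794795]
[[258.78937308 186.02337404]
 [258.72386739 179.51979818]]
((257.499267578125, 180.98080444335938), (46.19661331176758, 12.068000793457031), 87.79740142822266) 465.0 [[425.7, -42.4], [435.5, -40.8], [442.4, -80.8], [432.1, -82.6]] [[433.8 -61.2 120. ]]
[[169 172 148 113 111 112  88  90  61  60  58  60  58  95  95  91  90  92
   91  91  87 135 138]
 [168 169 109 111 110 120 102  84  61  60  92  94  93  93  94  91  93  98
   96  95  92  95  94]
 [171 171 108 111 112 137 141  68  60  60  88  62  57  59  94  91  94  93
   92  93  94  96  96]
 [165 136 112 112 111 140 139  57  63 106 107 119 162 157  93  94  94  93
   89  91  94  97  95]
 [169 128 110 113 111 140 142  76 103 113 111  59 161 182 161 150  93  93
   91  97  93  91  91]
 [168 127 112 112 116 137  90 104 116 121  33  34  23 184 188 165 133  92
   92  92  92  94  94]
 [172 110 112 113 134 142 132 108 115  87  28  26  23 188 185 178 158  94
   93  92  91  91  92]
 [171 111 113 111 140 142 143 185 112 118 
[... 810 characters left out ...]
 93  95  91  93  92]
 [171 170 157 138 119 123 130 136 129 112  96  72  89  93  90  90  92  93
   92  93  93  94 125]
 [170 170 172 170 170 171 171 171 135 119 130 133 135 117  97  90  93  93
   89  92  97  93 135]
 [171 170 172 169 169 171 170 169 172 170 172 172 134 121 126 132 131 125
  103  90  89  91 134]
 [170 170 169 172 171 169 170 169 170 169 170 171 169 170 170 171 145 123
  125 129 133 127 135]
 [170 171 170 169 170 170 172 170 169 172 169 168 169 169 168 170 170 169
  170 173 156 119 130]
 [169 170 170 170 167 167 172 172 169 169 167 171 169 169 169 171 170 170
  171 170 169 170 173]
 [171 168 169 170 171 168 170 169 169 170 171 171 170 170 171 168 170 171
  170 171 171 169 171]]
```

```bash
python3 -c "
from cell import *
print(workorder.close_job())"
```

```text
the job is handed in; nothing more can be done
None
```

The vase lies released on the rollers, about 25 mm clear of each end plate. The key is fully home and turned to the on stop, and the job was handed in at about 26 s of the 72 s allowed; no verdict came back.

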